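# Set up a folding parts tray and press its label holder home

### The job

Set up the grey folding parts tray: first raise its three folding walls (left, right and back) until they stand upright, then take the blue label holder out of the wooden block and push it straight down behind the black lip along the tray's front, centred on it, until it is fully home against its spring. Finish while still holding it pressed home, as it pops up again when let go; leave the walls upright, the yellow holder in the block and the screw jar, battery and side cutters where they are.

Things in the scene. Friction and masses are not known exactly. Their poses are not given: they have to be found in the camera images.
- tray: grey plastic parts tray fixed to the bench, base 80 (x) x 120 (y) x 6 mm; origin under the centre of the base, x away from the robot, from its front rail to its back wall, y to its left, z up. A fixed front wall 42 mm high and 120 mm long stands along its front, outer face at tray x = -40 mm
- lip (a point): middle of the top edge of the inner face of the black lip before the front wall (tray x = -48 mm, 30 mm above the bench). The lip is 92 mm long; the channel between it and the front wall is 8 mm wide, open at both ends. A flare on top of the lip leans outward to tray x = -58 mm, 41 mm above the bench
- rail_seat (a point): point in the channel of the front rail: middle of its length and width, 12 mm above the bench, where the underside centre of the label holder is when fully home (it then stands on two fixed shoulders, one at each end); axes as the tray
- spring_bar (a joint): orange sprung bar, 50 mm long, in the bottom of the channel, m: 0 up (top 18 mm above the bench), 0.006 pressed level with the shoulders; needs about 3 N to start and 7.5 N when fully down, springs back when let go
- wall_left (a joint): folding wall on the tray's left (+y), 70 mm long, its middle at tray x = +2 mm, rad: 0 lying flat outward, 1.571 upright (its stop). Hinge line parallel to the tray's x, at tray y = +57.5 mm, z = 7.5 mm; the wall reaches 42 mm from the hinge, 3 mm thick with a 5 mm rim bead; starts 0.5 to 1.1 rad raised; a stiff hinge (0.02 N m) keeps it where it is left.
- wall_right (a joint): the same on the tray's right (-y), hinge at tray y = -57.5 mm; 0 flat outward, 1.571 upright
- wall_back (a joint): folding wall at the tray's back (+x), 108 mm long, hinge parallel to the tray's y at tray x = +37.5 mm, z = 7.5 mm, reaches 42 mm; 0 flat outward, 1.571 upright; same stiff hinge
- wall_left_rim (a point): middle of the free edge (rim) of the left wall. Pushed from outside, a low rim grips a finger that only moves sideways: move up with it along its arc
- wall_right_rim (a point): middle of the free edge of the right wall
- wall_back_rim (a point): middle of the free edge of the back wall
- holder_blue: blue label holder, a flat plate 5 (x) x 70 (y) x 65 (z) mm with a paper strip on both faces, about 35 g, standing upright in a slot of the wooden block; origin at the centre of its underside, x across its thickness; both ways round are alike
- holder_yellow: the same in yellow, in the other slot; to be left alone (not moved 15 mm)
- slot_block: wooden block fixed to the bench, 44 (x) x 176 (y) x 28 (z) mm, with two slots end to end along its y, 7 mm wide and 20 mm deep (floor 8 mm above the bench), centred 44.5 mm either side of its middle; origin under its centre
- screw_jar: round jar with blue lid, 53 mm across, 42 mm high; origin under its centre; bystander
- battery_9v: block battery standing upright, 18 x 26 x 48 mm; origin under its centre; bystander
- side_cutters: side cutters with red handles, lying flat, 57 x 130 x 14 mm; origin under the centre; bystander

How it is judged:
By the outcome, as a careful person would: the job done as asked, in the order asked, and still so for the second after the job is handed in, while the arm keeps its last pose, push and grip.
It also fails if it takes over 72 s, if anything falls off the work surface, if the arm or the gripper's body presses on something with over 40 N, if the wrist force passes 120 N, or if a joint passes its speed limit or range.

### The arm

A 7-joint arm with a two-finger parallel gripper is mounted at the origin on a cart in front of the work surface, level with it; the furniture and walls round the work are solid. World frame = base frame: x ahead of the robot, y to its left, z up, the work surface at z = 0. Lengths are in m, angles in rad, forces in N, time in s.
With the tool pointing down it reaches from about 0.425 to 0.95 m from the base axis. Payload 4.7 kg.
Tool frame: the origin (TCP) lies between the finger pads; the fingertips stand env.tip_reach ahead of it and the grasp point (between the pads) lies 11 mm behind it (env.tip_reach is the distance from the TCP to the fingertips, in m); z points along the fingers, y is the line along which they close (so a half turn about z gives the same grasp; the last joint's range is limited). The gripper opens to 85 mm and grips with 20 to 120 N. Pads are 22 mm wide; open, the fingers measure 114 mm over their backs; the gripper's body (76 mm by 85 mm) begins 54 mm behind the grasp point. The pads swing forward as they close: fully open they stand 13 mm farther back than shut.
Start: joints at [1.152, 0.469, -0.049, 1.532, 0.024, 1.141, -0.082], TCP at [0.257, -0.624, 0.239] pointing down, gripper open.
Joint ranges: [-2.59, 2.59], [-0.33, 1.99], [-1.39, 1.29], [0.1, 2.45], [-1.04, 4.18], [0.21, 1.99], [-2.66, 2.66]. Speed limits (rad/s): [2.57, 2.57, 3.14, 3.14, 3.14, 3.14, 3.14].

### API

Orientations are given as a 3x3 rotation matrix whose columns are the frame's x, y, z axes.
In Python, from workcell import sensors, imaging, workorder, env gives the robot as it stands. The module is installed in compiled form; this text tells all that it offers.
- The arm moves only by the shell command python3 -m crank 'ROWS' [OPENING] [FORCE]. ROWS is JSON, a list of rows, each an object with "offset": the shift along the tool's x, y, z as a fraction of full scale, a list of three; "turn": the turn, a rotation vector about the tool's x, y, z as a fraction of full scale, a list of three. In form: [{"offset": [dx, dy, dz], "turn": [rx, ry, rz]}, ...]. A call has 1 to 12 rows; each row is the pose to reach, as a shift and turn from the pose commanded when the call began, along the tool's axes at that moment; what a row does not reach only later rows make up. Full scale, the value 1, is 500 mm for a shift and pi/2 rad for a turn. A row lasts 1/10 s, in which the tool goes at most 50 mm and 8.59 degrees, less where a joint would pass 70% of its speed; a pose out of reach is approached as far as the arm can. A call with a number of a shift or a turn outside -1 to 1 is refused whole. A call with a gripper value outside its range is refused whole. OPENING is the opening, from -1 (shut) to 1 (fully open), so that 0 is half open, set as the call begins (- or left out, the last holds). The fingers move at their own pace and stop on an object; FORCE is the grip in N (left out, the last holds). Time passes only in rows, so rows that repeat a pose let the fingers close. It gives the time, the measured TCP pose, the force, the opening and the grip force at its end, in the units of the state.
- sensors.sense(): the state, without advancing time (a new reading comes with each control period).
- imaging.snapshot(name): name is "side" or "top" or "wrist"; returns a dict with "frame" (420x560x3 uint8, red, green, blue), "fx", "fy", "cx", "cy" (pixels), "T" (4x4, takes a point from camera to world coordinates); the wrist camera has in their place "mount" (4x4, takes a point from camera to tool coordinates, whose origin is the TCP and whose axes are the flange's). Camera axes: x right, y down, z forward; pixel columns grow to the right and rows downward; lengths in m; the calibration is good to about 2 mm. The wrist camera is an equidistant fisheye: a pixel r from the principal point sees the ray r / f radians off the axis. A picture is of the moment at which its call begins: read the wrist's pose just before it. There is no depth.
- workorder.finish_job(): hands the job in; it is judged then, once.
The state is a dict: "clock": time; "joints": joint angles; "dq": joint speeds; "joint_torque": joint torques, N m; "tool_pos": TCP position; "tool_rot": TCP orientation; "wrist_force": force on the tool from outside, world axes, zero at the start; "ft_torque": the same for the moment, N m; "finger_gap": finger opening in m; "gripper_force": force on a finger pad.
Only numpy, scipy, OpenCV 4.12 (cv2) and the standard library are available. Lean on these libraries where they do the work, as an engineer would, in place of code of your own. Each camera call takes 0.05 s, during which the arm holds its last target. There are 200 camera calls.

## Working session

There is one attempt and no reset: what is moved stays moved. The work goes in short steps, Python scripts to look and compute and a shell command to move; the robot and the scene stay as the last step left them, time stands still between calls to the robot, and variables do not carry over. Pictures are saved under pics/ and viewed, at most 10 in all, crops included, and the job is handed in when it is done.

```bash
mkdir -p pics
python3 - <<'E'
from workcell import sensors, imaging, env
import cv2, numpy as np
s=sensors.sense(); print({k:np.round(v,3).tolist() for k,v in s.items()}, env.tip_reach)
for n in("side","top"):
    d=imaging.snapshot(n); cv2.imwrite(f"pics/{n}0.png",d["frame"][:,:,::-1]); np.savez(f"{n}0.npz",**d)
    print(n,d["fx"],d["fy"],d["cx"],d["cy"],np.round(d["T"],3).tolist())
d=imaging.snapshot("wrist");print({k:np.round(v,3).tolist() for k,v in d.items() if k!="frame"})
E
```

```text
{'clock': 0.0, 'joints': [1.152, 0.469, -0.049, 1.534, 0.024, 1.141, -0.082], 'dq': [-0.002, 0.0, -0.0, -0.002, 0.001, -0.001, 0.001], 'joint_torque': [0.001, -51.03, -0.046, -23.771, 0.011, 0.008, 0.0], 'tool_pos': [0.256, -0.624, 0.238], 'tool_rot': [[0.925, 0.38, -0.001], [0.38, -0.925, 0.002], [-0.0, -0.002, -1.0]], 'wrist_force': [0.474, 0.646, -0.464], 'ft_torque': [0.006, -0.025, -0.033], 'gripper_force': 0.0, 'finger_gap': 0.085} 0.008
side 470.5077826915907 470.5077826915907 277.27916425578326 212.49481662505792 [[0.997, -0.032, 0.063, 0.415], [-0.071, -0.475, 0.877, -0.922], [0.002, -0.879, -0.476, 0.568], [0.0, 0.0, 0.0, 1.0]]
top 488.27228544503373 488.27228544503373 286.7298521995163 217.0540214698737 [[-0.007, -0.996, 0.091, 0.346], [-1.0, 0.007, 0.008, -0.015], [-0.009, -0.091, -0.996, 1.263], [0.0, 0.0, 0.0, 1.0]]
{'fx': 325.192, 'fy': 325.192, 'cx': 281.653, 'cy': 211.201, 'mount': [[-0.001, -0.961, -0.275, 0.069], [1.0, -0.001, -0.0, 0.001], [0.0, -0.275, 0.961, -0.135], [0.0, 0.0, 0.0, 1.0]]}
```

View pics/side0.png

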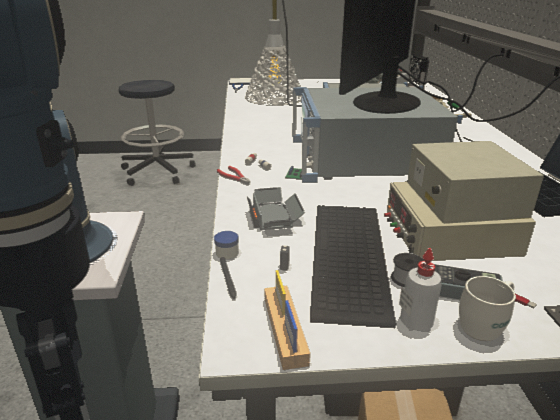

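View pics/top0.png

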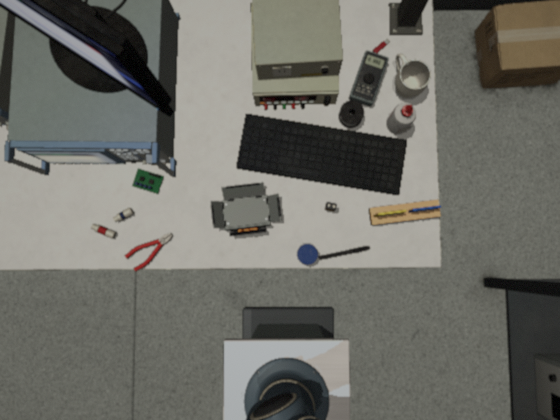

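The side view shows the tray at about (275,210), the block with the yellow (280,285) and blue (291,325) holders, and the jar at (227,243). The top view shows the tray at (247,213), its lip with the orange bar at (250,231), and the block at (405,212) with blue at (425,210).

```bash
cat > h.py <<'E'
import numpy as np, cv2
from workcell import sensors, imaging
def load(n): return dict(np.load(n))
def ray(d,u,v):
    r=np.array([(u-d["cx"])/d["fx"],(v-d["cy"])/d["fy"],1.0]); return d["T"][:3,3], d["T"][:3,:3]@r
def onplane(d,u,v,z):
    o,r=ray(d,u,v); return o+r*(z-o[2])/r[2]
def proj(d,p):
    q=np.linalg.inv(d["T"])@np.append(p,1); return np.array([d["fx"]*q[0]/q[2]+d["cx"],d["fy"]*q[1]/q[2]+d["cy"]])
# wrist camera with pose Tt (tool->world)
def wsnap(name=None):
    s=sensors.sense(); d=imaging.snapshot("wrist")
    T=np.eye(4);T[:3,:3]=s["tool_rot"];T[:3,3]=s["tool_pos"]
    d["T"]=T@d["mount"]
    if name: cv2.imwrite(f"pics/{name}.png",d["frame"][:,:,::-1]); np.savez(f"{name}.npz",**d)
    return d
def wplane(d,u,v,z):
    x,y=u-d["cx"],v-d["cy"]; r=np.hypot(x,y)+1e-9; th=r/d["fx"]
    k=np.array([np.sin(th)*x/r,np.sin(th)*y/r,np.cos(th)]); o=d["T"][:3,3]; w=d["T"][:3,:3]@k
    return o+w*(z-o[2])/w[2]
def wproj(d,p):
    q=np.linalg.inv(d["T"])@np.append(p,1); th=np.arctan2(np.hypot(q[0],q[1]),q[2]); a=np.arctan2(q[1],q[0])
    return np.array([d["cx"]+d["fx"]*th*np.cos(a),d["cy"]+d["fx"]*th*np.sin(a)])
def hsv(d): return cv2.cvtColor(d["frame"],cv2.COLOR_RGB2HSV)
def blobs(m,n=20):
    k,l,st,c=cv2.connectedComponentsWithStats(m.astype(np.uint8))
    return [(st[i].tolist(),c[i].round(1).tolist(),cv2.minAreaRect(np.argwhere(l==i)[:,::-1].astype(np.float32))) for i in range(1,k) if st[i][4]>=n]
E
python3 - <<'E'
from h import *
d=load("top0.npz");H=hsv(d)
roi=np.zeros(H.shape[:2],bool);roi[170:275,60:445]=1
for nm,lo,hi,z in(("orange/wood",5,20,.028),("yellow",21,35,.07),("blue",100,130,.05),("red",0,4,.01)):
    m=roi&(H[...,0]>=lo)&(H[...,0]<=hi)&(H[...,1]>110)&(H[...,2]>40)
    for b in blobs(m,8): print(nm,b[0],b[1],np.round(b[2][0],1),np.round(b[2][1],1),round(b[2][2],1),onplane(d,*b[1],z).round(3))
f=d["frame"][:,:,::-1]
a=cv2.resize(f[178:243,205:290],None,fx=7,fy=7,interpolation=cv2.INTER_CUBIC)
s=load("side0.npz")["frame"][:,:,::-1]
b=cv2.resize(s[180:240,240:310],None,fx=7,fy=7,interpolation=cv2.INTER_CUBIC)
cv2.imwrite("pics/c1.png",a);
E
```

```text
orange/wood [390, 211, 17, 7, 37] [398.1, 214.5] [398.1 214.6] [ 3.4 16.9] 77.0 [ 0.464 -0.287  0.028]
orange/wood [412, 211, 22, 4, 32] [422.8, 212.3] [422.6 212.5] [ 1.9 21.1] 82.9 [ 0.469 -0.35   0.028]
orange/wood [373, 212, 16, 7, 40] [380.0, 216.0] [380.5 215.5] [14.8  5.6] 14.0 [ 0.461 -0.241  0.028]
orange/wood [237, 227, 22, 6, 77] [247.4, 229.4] [247.5 229.4] [ 3.6 21.2] 82.9 [0.429 0.095 0.028]
yellow [375, 209, 32, 7, 109] [390.8, 212.3] [390.5 212.4] [ 3.7 31.4] 83.3 [ 0.466 -0.26   0.07 ]
blue [413, 206, 27, 5, 38] [425.0, 208.4] [426.  208.3] [ 1.5 26.3] 83.2 [ 0.477 -0.35   0.05 ]
blue [299, 245, 18, 19, 267] [307.2, 254.0] [307.5 254. ] [18. 17.] 90.0 [ 0.365 -0.055  0.05 ]
red [98, 227, 9, 7, 43] [101.7, 229.7] [101.7 229.6] [7.2 5.8] 26.6 [0.432 0.473 0.01 ]
red [126, 240, 36, 31, 263] [145.4, 252.4] [145.3 253. ] [20.4 36.1] 58.4 [0.373 0.359 0.01 ]
```

View pics/c1.png

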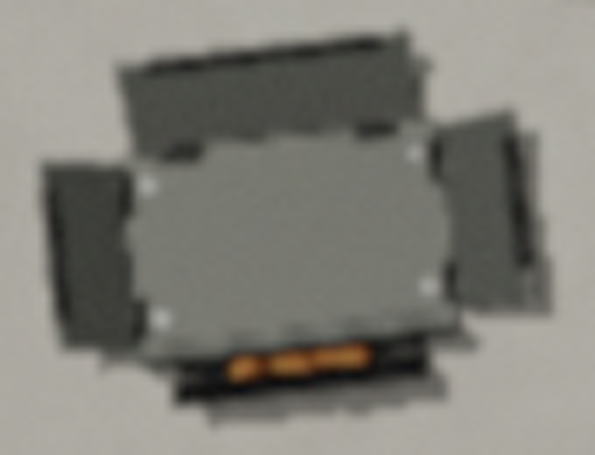

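Run:
```python
from h import *
d=load("top0.npz")
P=np.array([onplane(d,205+u/7,178+v/7,.006) for u,v in((149,185),(415,152),(162,320),(430,287))])
print(P.round(4)); c=P.mean(0); yv=(P[0]+P[2]-P[1]-P[3])[:2]; yv/=np.linalg.norm(yv); print(c, yv, np.degrees(np.arctan2(-yv[0],yv[1])))
s=sensors.sense();R=np.array(s["tool_rot"]);p=np.array(s["tool_pos"])
t=np.array([c[0],c[1],.24]); print("offset/0.5",(R.T@(t-p)/.5).round(3))
# block: corners via orange bits; keyboard
H=hsv(d); dk=(d["frame"].max(2)<45); dk[:, :230]=0; dk[:105]=0; dk[200:]=0; dk[:,410:]=0
for b in blobs(dk,300): print(b[0], [onplane(d,*q,.02).round(3) for q in cv2.boxPoints(b[2])])
```

```text
[[0.4956 0.1521 0.006 ]
 [0.5072 0.0534 0.006 ]
 [0.4454 0.147  0.006 ]
 [0.4569 0.048  0.006 ]]
[0.47629745 0.10014062 0.006     ] [-0.11590286  0.99326055] 6.6557033003306945
offset/0.5 [ 9.570e-01 -1.172e+00 -1.000e-03]
[340, 105, 23, 23, 391] [array([ 0.753, -0.146,  0.02 ]), array([ 0.752, -0.203,  0.02 ]), array([ 0.694, -0.202,  0.02 ]), array([ 0.694, -0.145,  0.02 ])]
[238, 115, 168, 79, 8763] [array([0.589, 0.123, 0.02 ]), array([0.731, 0.101, 0.02 ]), array([ 0.658, -0.316,  0.02 ]), array([ 0.518, -0.29 ,  0.02 ])]
```

```bash
python3 -m crank '[{"offset":[0.55,-0.475,0],"turn":[0,0,-0.4]},{"offset":[0.55,-0.475,0],"turn":[0,0,-0.4]},{"offset":[0.55,-0.475,0],"turn":[0,0,-0.4]},{"offset":[0.55,-0.475,0],"turn":[0,0,-0.4]},{"offset":[0.55,-0.475,0],"turn":[0,0,-0.4]},{"offset":[0.55,-0.475,0],"turn":[0,0,-0.4]},{"offset":[0.55,-0.475,0],"turn":[0,0,-0.4]},{"offset":[0.55,-0.475,0],"turn":[0,0,-0.4]},{"offset":[0.957,-1,0],"turn":[0,0,-0.826]},{"offset":[0.957,-1,0],"turn":[0,0,-0.826]},{"offset":[0.957,-1,0],"turn":[0,0,-0.826]},{"offset":[0.957,-1,0],"turn":[0,0,-0.826]}]' -1
python3 - <<'E'
from h import *
d=wsnap("w0"); s=sensors.sense(); print(np.round(s["tool_pos"],4),np.round(s["tool_rot"],3).tolist(),np.round(s["joints"],2))
E
```

```text
clock: 1.35
tool_pos: [0.474, -0.1061, 0.2393]
tool_rot: [[-0.052, 0.999, 0.0], [0.999, 0.052, -0.001], [-0.001, 0.0, -1.0]]
wrist_force: [0.1, 0.2, 0.0]
finger_gap: 0.0001
gripper_force: 0.0
[ 0.4762 -0.0962  0.24  ] [[-0.069, 0.998, 0.003], [0.998, 0.069, 0.005], [0.005, 0.003, -1.0]] [ 0.61  0.2  -0.56  1.94  0.12  1.03  0.06]
```

View pics/w0.png

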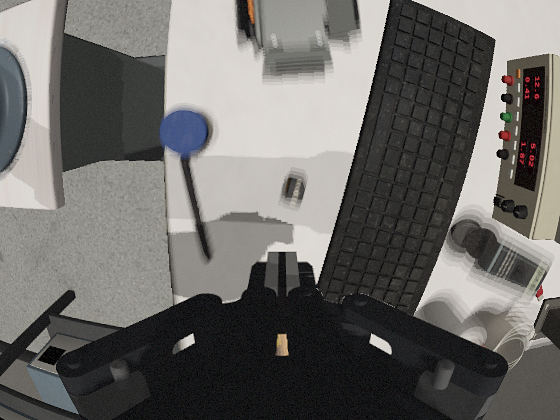

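The wrist view (image up = tool +x = world +y, right = world +x) shows the tray at the top (295,30), the jar at (184,132), the battery at (293,187) and the closed fingers at (283,265). I'll move closer to the tray.

```bash
python3 -m crank '[{"offset":[0.23,0.034,0],"turn":[0,0,-0.03]},{"offset":[0.23,0.034,0],"turn":[0,0,-0.03]},{"offset":[0.23,0.034,0],"turn":[0,0,-0.03]},{"offset":[0.23,0.034,0],"turn":[0,0,-0.03]},{"offset":[0.23,0.034,0],"turn":[0,0,-0.03]},{"offset":[0.23,0.034,0],"turn":[0,0,-0.03]},{"offset":[0.23,0.034,0],"turn":[0,0,-0.03]}]'
python3 - <<'E'
from h import *
d=wsnap("w1"); s=sensors.sense(); print(np.round(s["tool_pos"],4),np.round(s["tool_rot"],3).tolist(),np.round(s["joints"],2))
f=d["frame"][30:330,120:450][:,:,::-1]; cv2.imwrite("pics/w1c.png",cv2.resize(f,None,fx=2,fy=2,interpolation=cv2.INTER_CUBIC))
E
```

```text
clock: 2.1
tool_pos: [0.4855, 0.0065, 0.2391]
tool_rot: [[-0.091, 0.996, -0.0], [0.996, 0.091, -0.001], [-0.0, -0.0, -1.0]]
wrist_force: [-0.6, -0.3, -0.4]
finger_gap: 0.0001
gripper_force: 0.0
[0.4854 0.0067 0.2392] [[-0.092, 0.996, -0.0], [0.996, 0.092, -0.0], [-0.0, -0.0, -1.0]] [ 0.45  0.21 -0.63  1.94  0.15  1.03 -0.15]
```

View pics/w1c.png

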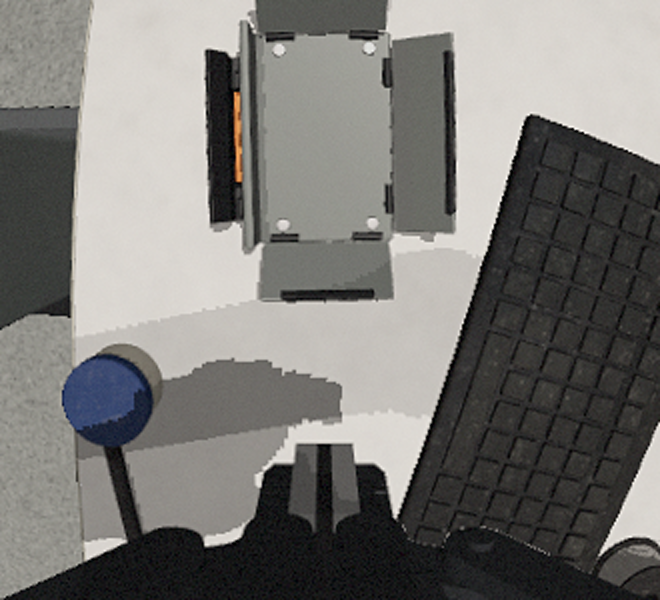

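The crop shows four white screws at crop (279,49), (369,47), (283,225) and (372,222), the right rim middle at (327,295), the back rim at (451,132), and the lip at left (217,135).

Run:
```python
from h import *
from scipy.optimize import minimize_scalar
d=load("w1.npz"); f=lambda u,v:(120+u/2,30+v/2)
P=np.array([wplane(d,*f(u,v),.006) for u,v in((279,49),(283,225),(369,47),(372,222))])
c=P.mean(0); yv=(P[0]+P[2]-P[1]-P[3])[:2];L=np.linalg.norm(yv)/2; yv/=np.linalg.norm(yv); a=np.arctan2(-yv[0],yv[1])
print(P.round(4).tolist(),c,np.degrees(a),L)
R=np.array([[np.cos(a),-np.sin(a),0],[np.sin(a),np.cos(a),0],[0,0,1]]); c[2]=0
np.savez("tray.npz",c=c,R=R)
W={"right":lambda t:[.002,-.0575-.042*np.cos(t),.0075+.042*np.sin(t)],"left":lambda t:[.002,.0575+.042*np.cos(t),.0075+.042*np.sin(t)],"back":lambda t:[.0375+.042*np.cos(t),0,.0075+.042*np.sin(t)]}
def fit(n,uv,pr):
    r=min(((np.linalg.norm(pr(c+R@W[n](t))-uv),t) for t in np.linspace(.3,1.5,241))); print(n,"err px,theta",np.round(r,3),"rim tray",np.round(W[n](r[1]),4))
fit("right",f(327,298),lambda p:wproj(d,p)); fit("back",f(455,132),lambda p:wproj(d,p))
t=load("top0.npz"); g=lambda u,v:np.array((205+u/7,178+v/7))
for n,uv in(("left",(48,255)),("right",(535,215)),("back",(265,48))): fit(n,g(*uv),lambda p:proj(t,p))
J=lambda u,v:wplane(d,*f(u,v),.03)
print("lip in tray", (R.T@(J(217,135)-c)).round(4), "flare",(R.T@(wplane(d,*f(209,138),.041)-c)).round(4),"frontwall top",(R.T@(wplane(d,*f(244,135),.042)-c)).round(4))
for p in (c+R@[0,.13,0],c+R@[.1,0,0]): print(p.round(4))
```

```text
[[0.4475, 0.1483, 0.006], [0.4585, 0.048, 0.006], [0.4973, 0.1541, 0.006], [0.5083, 0.0543, 0.006]] [0.47789829 0.10118076 0.006     ] 6.313685060382059 0.10062589357502788
right err px,theta [2.985 0.765] rim tray [ 0.002  -0.0878  0.0366]
back err px,theta [0.583 0.81 ] rim tray [0.0665 0.     0.0379]
left err px,theta [1.682 0.89 ] rim tray [0.002  0.0839 0.0401]
right err px,theta [3.63 0.51] rim tray [ 0.002  -0.0942  0.028 ]
back err px,theta [0.96 0.9 ] rim tray [0.0636 0.     0.0404]
lip in tray [-0.0571  0.0003  0.03  ] flare [-0.0595 -0.0019  0.041 ] frontwall top [-0.0414 -0.0014  0.042 ]
[0.4636 0.2304 0.    ]
[0.5773 0.1122 0.    ]
```

```bash
cat >> h.py <<'E'
def st():
    s=sensors.sense(); t=np.load("tray.npz"); p=t["R"].T@(np.array(s["tool_pos"])-t["c"]); R=t["R"].T@np.array(s["tool_rot"])
    print("t",round(s["clock"],2),"tray TCP mm",(p*1e3).round(1),"xang",np.degrees(np.arctan2(R[1,0],R[0,0])).round(2),"tilt",R[:2,2].round(3),"F(tray)",(t["R"].T@np.array(s["wrist_force"])).round(1),"gap",round(s["finger_gap"],4)); return p,R
def to(*pts):
    p,R=st()
    for q in pts: print(q,(R.T@(np.array(q)/1e3-p)/.5).round(3))
E
python3 -m crank '[{"offset":[-0.061,0.01,0],"turn":[0,0,-0.012]},{"offset":[-0.061,0.01,0.36],"turn":[0,0,-0.012]},{"offset":[-0.061,0.01,0.36],"turn":[0,0,-0.012]},{"offset":[-0.061,0.01,0.36],"turn":[0,0,-0.012]},{"offset":[-0.061,0.01,0.36],"turn":[0,0,-0.012]},{"offset":[-0.061,0.01,0.41],"turn":[0,0,-0.012]},{"offset":[-0.061,0.01,0.43],"turn":[0,0,-0.012]},{"offset":[-0.061,0.01,0.43],"turn":[0,0,-0.012]}]' >/dev/null
python3 - <<'E'
from h import *
th=[.5,.65,.8,.95,1.1,1.25,1.4,1.571]
to(*[(2,-57.5-13.5-42*np.cos(t),3.5+42*np.sin(t)) for t in th],(2,-69.5,45.5))
E
```

```text
t 2.95 tray TCP mm [   1.2 -124.2   23.4] xang 90.14 tilt [-0.002  0.   ] F(tray) [ 0.1 -0.4  0.2] gap 0.0001
(2, np.float64(-107.85846759939565), np.float64(23.635872621376528)) [ 0.033  0.002 -0.001]
(2, np.float64(-104.43551953906035), np.float64(28.91782904091366)) [ 0.039  0.002 -0.011]
(2, np.float64(-100.26168179258094), np.float64(33.62895581777995)) [ 0.048  0.002 -0.02 ]
(2, np.float64(-95.43068975748311), np.float64(37.6634512011537)) [ 0.057  0.002 -0.029]
(2, np.float64(-90.05103709987425), np.float64(40.93070912258029)) [ 0.068  0.002 -0.035]
(2, np.float64(-84.24353922060129), np.float64(43.35735401293462)) [ 0.08   0.002 -0.04 ]
(2, np.float64(-78.13862000181012), np.float64(44.888888659515324)) [ 0.092  0.002 -0.043]
(2, np.float64(-70.9914457254448), np.float64(45.49999912886174)) [ 0.106  0.002 -0.044]
(2, -69.5, 45.5) [ 0.109  0.002 -0.044]
```

```bash
python3 -m crank '[{"offset":[0.017,0.002,-0.001],"turn":[0,0,0]},{"offset":[0.033,0.002,-0.001],"turn":[0,0,0]},{"offset":[0.039,0.002,-0.011],"turn":[0,0,0]},{"offset":[0.048,0.002,-0.02],"turn":[0,0,0]},{"offset":[0.057,0.002,-0.029],"turn":[0,0,0]},{"offset":[0.068,0.002,-0.035],"turn":[0,0,0]},{"offset":[0.08,0.002,-0.04],"turn":[0,0,0]},{"offset":[0.092,0.002,-0.043],"turn":[0,0,0]},{"offset":[0.106,0.002,-0.044],"turn":[0,0,0]},{"offset":[0.109,0.002,-0.044],"turn":[0,0,0]},{"offset":[0.109,0.002,-0.044],"turn":[0,0,0]}]' >/dev/null
python3 -c "
from h import *
st(); wsnap('w2')"
```

```text
t 4.05 tray TCP mm [  2.7 -69.8  46.4] xang 90.17 tilt [-0.    -0.001] F(tray) [ 0.6 -4.3  2.9] gap -0.0003
```

```bash
python3 -m crank '[{"offset":[0.004,0,0],"turn":[0,0,0]},{"offset":[0.004,0,0],"turn":[0,0,0]},{"offset":[0.004,0,0],"turn":[0,0,0]}]' >/dev/null
python3 -c "
from h import *
st()"
python3 -m crank '[{"offset":[-0.05,0,0],"turn":[0,0,0]},{"offset":[-0.05,0,-0.1],"turn":[0,0,0]},{"offset":[-0.05,0,-0.16],"turn":[0,0,0]},{"offset":[-0.05,0,-0.16],"turn":[0,0,0]}]' >/dev/null
python3 - <<'E'
from h import *
to((115,-60,130),(115,0,125)); d=wsnap("w3")
cv2.imwrite("pics/w3c.png",cv2.resize(d["frame"][20:300,130:430][:,:,::-1],None,fx=2,fy=2))
E
```

```text
t 4.4 tray TCP mm [  2.7 -69.6  46.3] xang 90.07 tilt [-0.    -0.003] F(tray) [ 0.8 -6.6  3.2] gap -0.0003
t 4.8 tray TCP mm [  5.5 -91.1 129.7] xang 90.18 tilt [0.008 0.001] F(tray) [0.5 0.4 0.3] gap -0.0003
(115, -60, 130) [0.062 0.219 0.001]
(115, 0, 125) [0.182 0.22  0.011]
```

View pics/w3c.png

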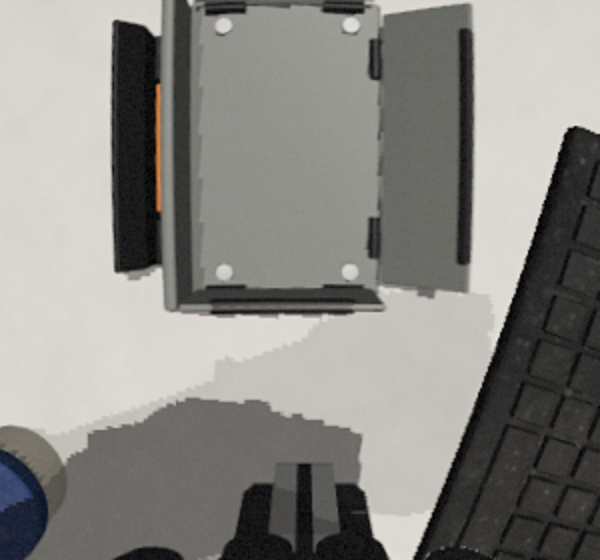

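```bash
python3 -m crank '[{"offset":[0.246,0.205,0],"turn":[0,0,0]},{"offset":[0.246,0.205,0],"turn":[0,0,0]},{"offset":[0.246,0.205,0],"turn":[0,0,0]},{"offset":[0.246,0.205,0],"turn":[0,0,0]},{"offset":[0.246,0.205,0],"turn":[0,0,0]},{"offset":[0.246,0.205,0.1],"turn":[0,0,0]},{"offset":[0.246,0.205,0.196],"turn":[0,0,0]},{"offset":[0.246,0.205,0.196],"turn":[0,0,0]},{"offset":[0.246,0.205,0.196],"turn":[0,0,0]}]' >/dev/null
python3 - <<'E'
from h import *
th=[.65,.8,.95,1.1,1.25,1.4,1.571]
to(*[(54+42*np.cos(t),32,3.5+42*np.sin(t)) for t in th],(51,32,45.5))
E
```

```text
t 5.75 tray TCP mm [103.6  29.9  27.9] xang 90.12 tilt [-0.003 -0.001] F(tray) [0.4 0.6 0.5] gap -0.0003
(np.float64(87.43551953906035), 32, np.float64(28.91782904091366)) [ 0.004 -0.032 -0.002]
(np.float64(83.26168179258094), 32, np.float64(33.62895581777995)) [ 0.004 -0.041 -0.011]
(np.float64(78.43068975748311), 32, np.float64(37.6634512011537)) [ 0.004 -0.05  -0.019]
(np.float64(73.05103709987425), 32, np.float64(40.93070912258029)) [ 0.004 -0.061 -0.026]
(np.float64(67.24353922060129), 32, np.float64(43.35735401293462)) [ 0.004 -0.073 -0.031]
(np.float64(61.138620001810125), 32, np.float64(44.888888659515324)) [ 0.004 -0.085 -0.034]
(np.float64(53.991445725444805), 32, np.float64(45.49999912886174)) [ 0.004 -0.099 -0.035]
(51, 32, 45.5) [ 0.004 -0.105 -0.035]
```

```bash
python3 -m crank '[{"offset":[0.004,-0.016,-0.001],"turn":[0,0,0]},{"offset":[0.004,-0.032,-0.002],"turn":[0,0,0]},{"offset":[0.004,-0.041,-0.011],"turn":[0,0,0]},{"offset":[0.004,-0.05,-0.019],"turn":[0,0,0]},{"offset":[0.004,-0.061,-0.026],"turn":[0,0,0]},{"offset":[0.004,-0.073,-0.031],"turn":[0,0,0]},{"offset":[0.004,-0.085,-0.034],"turn":[0,0,0]},{"offset":[0.004,-0.099,-0.035],"turn":[0,0,0]},{"offset":[0.004,-0.105,-0.035],"turn":[0,0,0]},{"offset":[0.004,-0.105,-0.035],"turn":[0,0,0]},{"offset":[0.004,-0.105,-0.035],"turn":[0,0,0]}]' >/dev/null
python3 -c "
from h import *
st()"
```

```text
t 6.85 tray TCP mm [61.2 33.4 50.9] xang 90.12 tilt [0.019 0.002] F(tray) [ 9.8 -2.4 17. ] gap -0.0003
```

Run:
```python
from h import *
d=wsnap("w4"); s=imaging.snapshot("side")
a=cv2.resize(d["frame"][60:330,150:420],(540,540)); b=cv2.resize(s["frame"][150:250,220:330],None,fx=5,fy=5,interpolation=cv2.INTER_CUBIC)[:540]
b=cv2.resize(b,(250,250)) if 0 else b[:540,100:360]
b=np.vstack([b,np.zeros((540-b.shape[0],b.shape[1],3),np.uint8)])
cv2.imwrite("pics/w4c.png",np.hstack([a,b])[:,:,::-1])
```

```text
(no output)
```

View pics/w4c.png

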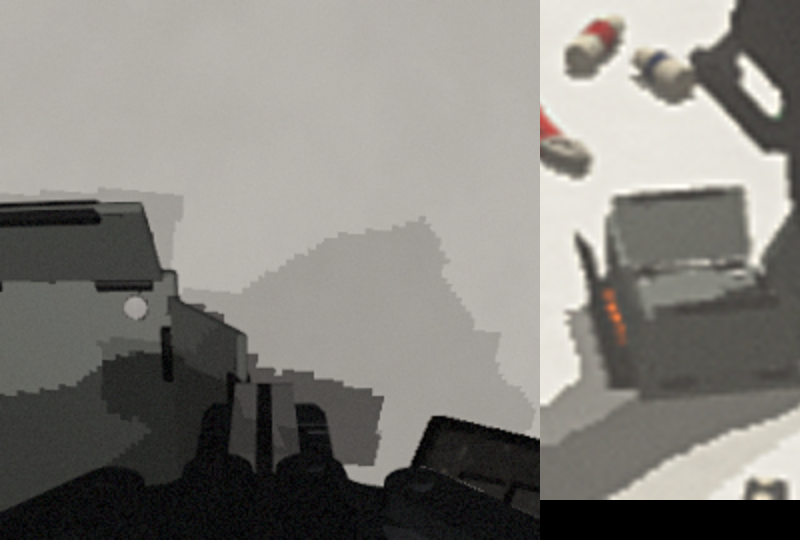

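The left panel shows the gray finger pads (235–295, about 13 mm wide in total) with wider knuckles just above them. The back rim at about col 243 is caught under the knuckle, with the wall partly raised. I'll back out, lift the tips to just under the rim, and push again.

```bash
python3 -m crank '[{"offset":[0,0.03,0],"turn":[0,0,0]},{"offset":[0,0.036,-0.016],"turn":[0,0,0]},{"offset":[0,0.036,-0.016],"turn":[0,0,0]},{"offset":[0,0.024,-0.016],"turn":[0,0,0]},{"offset":[0,0.012,-0.016],"turn":[0,0,0]},{"offset":[0,0.004,-0.016],"turn":[0,0,0]},{"offset":[0,-0.004,-0.016],"turn":[0,0,0]},{"offset":[0,-0.01,-0.016],"turn":[0,0,0]},{"offset":[0,-0.01,-0.016],"turn":[0,0,0]}]' >/dev/null
python3 - <<'E'
from h import *
st(); d=wsnap("w5")
E
python3 -m crank '[{"offset":[0,-0.004,0],"turn":[0,0,0]},{"offset":[0,-0.004,0],"turn":[0,0,0]}]' >/dev/null
python3 -c "
from h import *
st()"
```

```text
t 7.85 tray TCP mm [46.8 32.9 53.8] xang 90.2 tilt [-0. -0.] F(tray) [0.4 0.1 0.1] gap -0.0002
t 8.1 tray TCP mm [45.2 32.9 53.8] xang 90.18 tilt [-0. -0.] F(tray) [-0.3 -0.2  0.1] gap -0.0001
```

Run:
```python
from h import *
t=np.load("tray.npz");c,R=t["c"],t["R"]
d=load("w4.npz")
fx=lambda uv:((np.array(uv)-[150,60])*2).round(0)
print("hinge",fx(wproj(d,c+R@[.0375,.054,.0075])),"screw",fx(wproj(d,c+R@[.025,.05,.006])))
for th in (.8,.9,1.,1.1,1.2,1.3,1.4): print(th,fx(wproj(d,c+R@[.0375+.042*np.cos(th),.054,.0075+.042*np.sin(th)])))
d=load("w5.npz"); cv2.imwrite("pics/w5c.png",np.hstack([cv2.resize(d["frame"][60:330,200:400],(400,540)),cv2.resize(wsnap("w6")["frame"][60:330,200:400],(400,540))])[:,:,::-1])
```

```text
hinge [179. 293.] screw [137. 305.]
0.8 [287. 325.]
0.9 [274. 329.]
1.0 [260. 332.]
1.1 [244. 335.]
1.2 [227. 338.]
1.3 [209. 340.]
1.4 [191. 341.]
```

View pics/w5c.png

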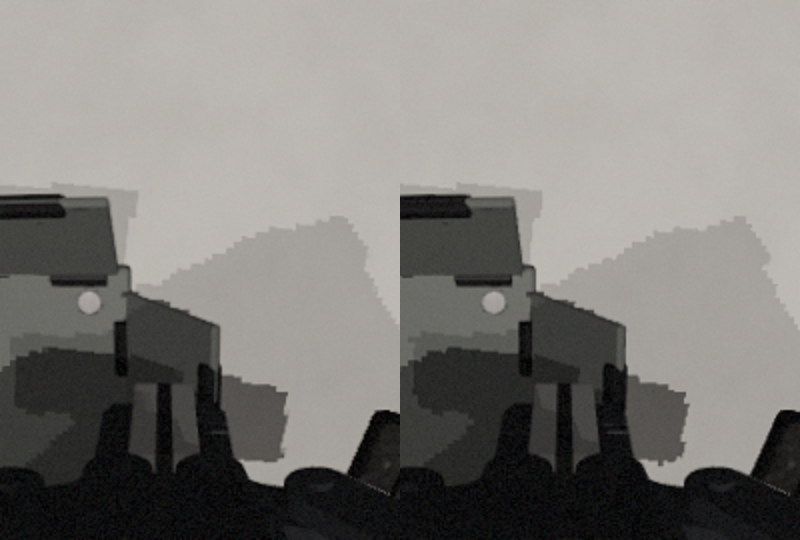

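The back wall's end corner at left-panel crop (218,325) matches θ≈1.1, and the fingertips slid over the rim. I'll turn the tool 90° so the flat 22 mm side pushes, which worked on the right wall.

```bash
python3 -m crank '[{"offset":[0,0,-0.07],"turn":[0,0,0]},{"offset":[0,0.02,-0.1],"turn":[0,0,0.05]},{"offset":[0,0.1,-0.1],"turn":[0,0,1]},{"offset":[0,0.1,-0.1],"turn":[0,0,1]},{"offset":[0,0.1,-0.1],"turn":[0,0,1]},{"offset":[0,0.1,-0.1],"turn":[0,0,1]},{"offset":[0,0.1,-0.1],"turn":[0,0,1]},{"offset":[0,0.1,-0.1],"turn":[0,0,1]},{"offset":[0,0.1,-0.1],"turn":[0,0,1]},{"offset":[0,0.1,-0.1],"turn":[0,0,1]},{"offset":[0,0.1,-0.1],"turn":[0,0,1]},{"offset":[0,0.1,-0.1],"turn":[0,0,1]}]' >/dev/null
python3 -m crank '[{"offset":[0,0,0],"turn":[0,0,0.07]},{"offset":[0,0,0.06],"turn":[0,0,0.07]},{"offset":[0,0,0.131],"turn":[0,0,0.07]},{"offset":[0,0,0.131],"turn":[0,0,0.07]},{"offset":[0,0,0.131],"turn":[0,0,0.07]}]' >/dev/null
python3 - <<'E'
from h import *
to((78,32,37),*[(51+42*np.cos(t),32,3.5+42*np.sin(t)) for t in (1.0,1.1,1.2,1.3,1.4,1.5,1.571)],(49,32,45.5)); print(sensors.sense()["joints"].round(2))
E
```

```text
t 9.85 tray TCP mm [95.2 33.1 38.3] xang -6.11 tilt [-0.001 -0.   ] F(tray) [ 0.1  0.5 -0.5] gap -0.0001
(78, 32, 37) [-0.034  0.006  0.003]
(np.float64(73.69269684646187), 32, np.float64(38.84178136193165)) [-0.043  0.007 -0.001]
(np.float64(70.05103709987425), 32, np.float64(40.93070912258029)) [-0.05   0.008 -0.005]
(np.float64(66.2190256880203), 32, np.float64(42.64564161062351)) [-0.057  0.008 -0.009]
(np.float64(62.23495080223267), 32, np.float64(43.9694437875221)) [-0.065  0.009 -0.011]
(np.float64(58.138620001810125), 32, np.float64(44.888888659515324)) [-0.074  0.01  -0.013]
(np.float64(53.970962470043524), 32, np.float64(45.394789437370285)) [-0.082  0.011 -0.014]
(np.float64(50.991445725444805), 32, np.float64(45.49999912886174)) [-0.088  0.012 -0.014]
(49, 32, 45.5) [-0.092  0.012 -0.014]
[-0.23  0.57 -0.13  1.9   0.11  0.67 -1.99]
```

```bash
python3 -m crank '[{"offset":[-0.02,0.003,0.002],"turn":[0,0,-0.068]},{"offset":[-0.04,0.006,-0.001],"turn":[0,0,-0.068]},{"offset":[-0.05,0.008,-0.005],"turn":[0,0,-0.068]},{"offset":[-0.057,0.008,-0.009],"turn":[0,0,-0.068]},{"offset":[-0.065,0.009,-0.011],"turn":[0,0,-0.068]},{"offset":[-0.074,0.01,-0.013],"turn":[0,0,-0.068]},{"offset":[-0.082,0.011,-0.014],"turn":[0,0,-0.068]},{"offset":[-0.088,0.012,-0.014],"turn":[0,0,-0.068]},{"offset":[-0.093,0.012,-0.014],"turn":[0,0,-0.068]},{"offset":[-0.093,0.012,-0.014],"turn":[0,0,-0.068]},{"offset":[-0.093,0.012,-0.014],"turn":[0,0,-0.068]}]' >/dev/null
python3 - <<'E'
from h import *
st()
E
```

```text
t 10.95 tray TCP mm [48.  31.9 45. ] xang -0.01 tilt [-0.001 -0.   ] F(tray) [ 0.4 -0.  -0.3] gap 0.0002
```

```bash
python3 -m crank '[{"offset":[-0.004,0,0],"turn":[0,0,0]},{"offset":[-0.008,0,0],"turn":[0,0,0]},{"offset":[-0.008,0,0],"turn":[0,0,0]}]' >/dev/null
python3 - <<'E'
from h import *
st(); d=wsnap("w7"); t=np.load("tray.npz");c,R=t["c"],t["R"]
for th in (.8,1.1,1.3,1.5,1.57): print(th,wproj(d,c+R@[.0375+.042*np.cos(th),.054,.0075+.042*np.sin(th)]),wproj(d,c+R@[.0375+.042*np.cos(th),-.054,.0075+.042*np.sin(th)]))
cv2.imwrite("pics/w7.png",d["frame"][:,:,::-1])
E
```

```text
t 11.25 tray TCP mm [47.5 32.  45.7] xang -0.02 tilt [0.007 0.001] F(tray) [ 6.3 -0.8 -5.5] gap 0.0003
0.8 [232.66771598 230.43177247] [447.71841123 228.73953605]
1.1 [231.53710046 256.54145262] [451.01359251 252.60720665]
1.3 [231.58420465 274.64680294] [450.96277029 269.22279022]
1.5 [232.27359925 291.68063079] [449.09960453 285.02009695]
1.57 [232.65068743 297.15721964] [448.05689665 290.15368878]
```

```bash
python3 -m crank '[{"offset":[0.06,0,0],"turn":[0,0,0]},{"offset":[0.06,0,-0.1],"turn":[0,0,0]},{"offset":[0.0,-0.08,-0.17],"turn":[0,0,-0.9]},{"offset":[-0.084,-0.18,-0.17],"turn":[0,0,-1]},{"offset":[-0.084,-0.18,-0.17],"turn":[0,0,-1]},{"offset":[-0.084,-0.18,-0.17],"turn":[0,0,-1]},{"offset":[-0.084,-0.18,-0.17],"turn":[0,0,-1]},{"offset":[-0.084,-0.18,-0.17],"turn":[0,0,-1]},{"offset":[-0.084,-0.18,-0.1],"turn":[0,0,-1]},{"offset":[-0.084,-0.18,0.03],"turn":[0,0,-1]},{"offset":[-0.084,-0.18,0.03],"turn":[0,0,-1]},{"offset":[-0.084,-0.18,0.03],"turn":[0,0,-1]}]' >/dev/null
python3 -m crank '[{"offset":[0,0,0],"turn":[0,0,0]},{"offset":[0,0,0],"turn":[0,0,0]}]' >/dev/null
python3 - <<'E'
from h import *
to(*[(2,71+42*np.cos(t),3.5+42*np.sin(t)) for t in (.65,.8,.95,1.1,1.25,1.4,1.571)],(2,67.5,45.5)); print(sensors.sense()["joints"].round(2))
E
```

```text
t 12.7 tray TCP mm [  2.5 122.   30.4] xang 85.75 tilt [-0.  0.] F(tray) [0.3 0.9 0.1] gap -0.0002
(2, np.float64(104.43551953906035), np.float64(28.91782904091366)) [-0.035  0.002  0.003]
(2, np.float64(100.26168179258094), np.float64(33.62895581777995)) [-0.043  0.002 -0.006]
(2, np.float64(95.43068975748311), np.float64(37.6634512011537)) [-0.053  0.003 -0.015]
(2, np.float64(90.05103709987425), np.float64(40.93070912258029)) [-0.064  0.004 -0.021]
(2, np.float64(84.24353922060129), np.float64(43.35735401293462)) [-0.075  0.005 -0.026]
(2, np.float64(78.13862000181012), np.float64(44.888888659515324)) [-0.087  0.006 -0.029]
(2, np.float64(70.9914457254448), np.float64(45.49999912886174)) [-0.102  0.007 -0.03 ]
(2, 67.5, 45.5) [-0.109  0.007 -0.03 ]
[-0.14  0.55 -0.49  2.05  0.43  0.63 -0.89]
```

```bash
python3 -m crank '[{"offset":[-0.018,0.001,0.002],"turn":[0,0,-0.047]},{"offset":[-0.035,0.002,0.003],"turn":[0,0,-0.047]},{"offset":[-0.043,0.002,-0.006],"turn":[0,0,-0.047]},{"offset":[-0.053,0.003,-0.015],"turn":[0,0,-0.047]},{"offset":[-0.064,0.004,-0.021],"turn":[0,0,-0.047]},{"offset":[-0.075,0.005,-0.026],"turn":[0,0,-0.047]},{"offset":[-0.087,0.006,-0.029],"turn":[0,0,-0.047]},{"offset":[-0.102,0.007,-0.03],"turn":[0,0,-0.047]},{"offset":[-0.11,0.007,-0.03],"turn":[0,0,-0.047]},{"offset":[-0.11,0.007,-0.03],"turn":[0,0,-0.047]}]' >/dev/null
python3 -c "
from h import *
st()"
python3 -m crank '[{"offset":[-0.006,0,0],"turn":[0,0,0]},{"offset":[-0.006,0,0],"turn":[0,0,0]},{"offset":[-0.006,0,0],"turn":[0,0,0]}]' >/dev/null
python3 -c "
from h import *
st()"
```

```text
t 13.7 tray TCP mm [ 2.7 71.5 45.8] xang 90.29 tilt [0.003 0.008] F(tray) [ 1.1 10.7 -3.4] gap 0.0
t 14.0 tray TCP mm [ 2.7 71.2 45.9] xang 90.42 tilt [0.004 0.012] F(tray) [ 0.3 15.4 -3.6] gap -0.0001
```

```bash
python3 -m crank '[{"offset":[0.07,0,0],"turn":[0,0,0]},{"offset":[0.07,0,-0.1],"turn":[0,0,0]},{"offset":[0.07,0,-0.2],"turn":[0,0,0]},{"offset":[0.07,0,-0.3],"turn":[0,0,0]},{"offset":[-0.05,-0.01,-0.35],"turn":[0,0,0]},{"offset":[-1,-0.108,-0.35],"turn":[0,0,0]},{"offset":[-1,-0.108,-0.35],"turn":[0,0,0]},{"offset":[-1,-0.108,-0.35],"turn":[0,0,0]},{"offset":[-1,-0.108,-0.35],"turn":[0,0,0]},{"offset":[-1,-0.108,-0.35],"turn":[0,0,0]},{"offset":[-1,-0.108,-0.35],"turn":[0,0,0]}]' >/dev/null
python3 - <<'E'
from h import *
p,R=st(); s=sensors.sense(); d=np.array([.475,-.42,.22])-s["tool_pos"]; print(s["tool_pos"].round(3),(np.array(s["tool_rot"]).T@d/.5).round(3),s["joints"].round(2))
d=wsnap("w8"); t=np.load("tray.npz");c,R=t["c"],t["R"]
E
```

```text
t 15.1 tray TCP mm [ -32.8 -248.3  218. ] xang 90.12 tilt [-0.001 -0.001] F(tray) [1.6 0.6 0.5] gap 0.0005
[ 0.473 -0.149  0.218] [-0.539 -0.056 -0.004] [ 0.64  0.24 -0.49  1.95  0.13  0.98  0.2 ]
```

```bash
python3 -m crank '[{"offset":[-0.54,-0.056,0],"turn":[0,0,0]},{"offset":[-0.54,-0.056,0],"turn":[0,0,0]},{"offset":[-0.54,-0.056,0],"turn":[0,0,0]},{"offset":[-0.54,-0.056,0],"turn":[0,0,0]},{"offset":[-0.54,-0.056,0],"turn":[0,0,0]},{"offset":[-0.54,-0.056,0],"turn":[0,0,0]},{"offset":[-0.54,-0.056,0],"turn":[0,0,0]},{"offset":[-0.54,-0.056,0],"turn":[0,0,0]},{"offset":[-0.54,-0.056,0],"turn":[0,0,0]}]' -0.2 60 >/dev/null
python3 - <<'E'
from h import *
s=sensors.sense(); print(s["tool_pos"].round(4),s["tool_rot"].round(3).tolist(),s["finger_gap"])
d=wsnap("w9");H=hsv(d)
for nm,lo,hi in(("wood",5,19),("yellow",20,35),("blue",100,130)):
    m=(H[...,0]>=lo)&(H[...,0]<=hi)&(H[...,1]>100)&(H[...,2]>40); m[300:]=0
    for b in blobs(m,40): print(nm,b[0],b[1],[wplane(d,*q,.028 if nm=="wood" else .073).round(4).tolist() for q in cv2.boxPoints(b[2])],cv2.boxPoints(b[2]).round(0).tolist())
cv2.imwrite("pics/w9c.png",cv2.resize(d["frame"][0:330,150:450][:,:,::-1],(545,600)))
E
```

```text
[ 0.4767 -0.4159  0.2179] [[-0.115, 0.993, -0.0], [0.993, 0.115, 0.001], [0.001, -0.0, -1.0]] 0.03421518130821438
wood [279, 0, 11, 81, 477] [283.5, 45.7] [[0.4504, -0.2224, 0.028], [0.4602, -0.2211, 0.028], [0.471, -0.306, 0.028], [0.4613, -0.3073, 0.028]] [[278.0, 0.0], [288.0, 0.0], [289.0, 80.0], [279.0, 80.0]]
wood [269, 84, 43, 83, 906] [288.6, 134.7] [[0.4519, -0.3123, 0.028], [0.4929, -0.3073, 0.028], [0.5031, -0.3893, 0.028], [0.461, -0.3943, 0.028]] [[269.0, 84.0], [311.0, 84.0], [311.0, 166.0], [269.0, 166.0]]
wood [268, 106, 12, 35, 109] [271.3, 124.6] [[0.4534, -0.3344, 0.028], [0.4635, -0.333, 0.028], [0.4684, -0.3668, 0.028], [0.4582, -0.3682, 0.028]] [[268.0, 106.0], [278.0, 106.0], [279.0, 140.0], [269.0, 140.0]]
wood [269, 141, 5, 20, 46] [270.2, 150.2] [[0.4583, -0.3692, 0.028], [0.4622, -0.3687, 0.028], [0.4644, -0.3878, 0.028], [0.4604, -0.3882, 0.028]] [[269.0, 141.0], [273.0, 141.0], [273.0, 160.0], [269.0, 160.0]]
wood [415, 265, 79, 35, 737] [448.6, 278.6] [[0.6408, -0.4925, 0.028], [0.7413, -0.4647, 0.028], [0.7743, -0.5114, 0.028], [0.665, -0.5375, 0.028]] [[413.0, 269.0], [486.0, 253.0], [493.0, 286.0], [420.0, 302.0]]
yellow [288, 0, 7, 73, 443] [291.2, 35.8] [[0.4614, -0.2386, 0.073], [0.4665, -0.238, 0.073], [0.474, -0.3043, 0.073], [0.4689, -0.305, 0.073]] [[288.0, 0.0], [294.0, 0.0], [294.0, 72.0], [288.0, 72.0]]
blue [288, 84, 7, 80, 436] [291.2, 124.6] [[0.4702, -0.3154, 0.073], [0.4752, -0.3148, 0.073], [0.4833, -0.3827, 0.073], [0.4781, -0.3833, 0.073]] [[288.0, 84.0], [294.0, 84.0], [294.0, 163.0], [288.0, 163.0]]
```

View pics/w9c.png

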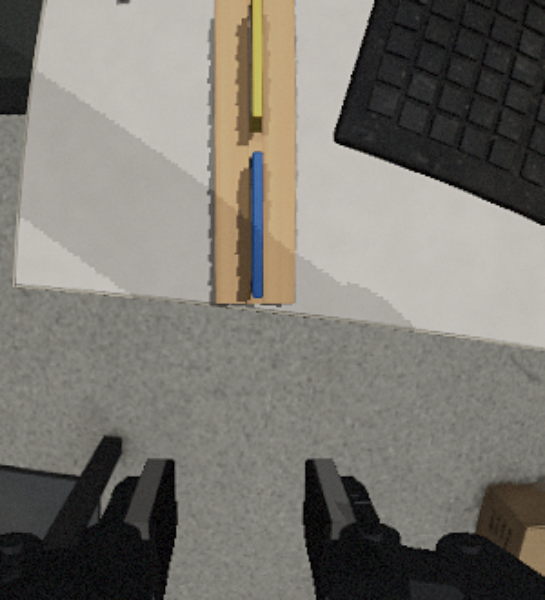

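The crop shows the blue holder's top edge at (258,152)–(258,297), vertical in the image, so it lines up with the fingers to within a fraction of a degree. The yellow one is beyond it and the open fingers are at (160,460) and (320,460). The measured top is 68 × 5 mm, centred at (0.477,-0.349).

```bash
python3 -m crank '[{"offset":[0.133,0.015,0],"turn":[0,0,0]},{"offset":[0.133,0.015,0],"turn":[0,0,0]},{"offset":[0.133,0.015,0.1],"turn":[0,0,0]},{"offset":[0.133,0.015,0.2],"turn":[0,0,0]},{"offset":[0.133,0.015,0.28],"turn":[0,0,0]},{"offset":[0.133,0.015,0.334],"turn":[0,0,0]},{"offset":[0.133,0.015,0.334],"turn":[0,0,0]},{"offset":[0.133,0.015,0.334],"turn":[0,0,0]}]' >/dev/null
python3 -c "
from h import *
st(); s=sensors.sense(); print(s['tool_pos'].round(4),s['wrist_force'].round(1))"
python3 -m crank '[{"offset":[0,0,0],"turn":[0,0,0]},{"offset":[0,0,0],"turn":[0,0,0]},{"offset":[0,0,0],"turn":[0,0,0]},{"offset":[0,0,0],"turn":[0,0,0]},{"offset":[0,0,0],"turn":[0,0,0]},{"offset":[0,0,0],"turn":[0,0,0]}]' -1 60
```

```text
t 16.9 tray TCP mm [ -50.4 -448.4   51.8] xang 90.27 tilt [ 0.001 -0.   ] F(tray) [-0.5 -0.4 -0. ] gap 0.0345
[ 0.4771 -0.3501  0.0518] [-0.5 -0.5 -0. ]
clock: 17.5
tool_pos: [0.4777, -0.3516, 0.0533]
tool_rot: [[-0.113, 0.994, 0.003], [0.994, 0.113, -0.002], [-0.003, 0.003, -1.0]]
wrist_force: [-0.6, 0.1, 6.8]
finger_gap: 0.0036
gripper_force: 59.7
```

```bash
python3 -m crank '[{"offset":[0,0,-0.04],"turn":[0,0,0]},{"offset":[0,0,-0.12],"turn":[0,0,0]},{"offset":[0,0,-0.22],"turn":[0,0,0]},{"offset":[0,0,-0.3],"turn":[0,0,0]},{"offset":[0,0,-0.3],"turn":[0,0,0]},{"offset":[0,0,-0.3],"turn":[0,0,0]}]' >/dev/null
python3 - <<'E'
from h import *
s=sensors.sense(); print(s["tool_pos"].round(4),s["wrist_force"].round(1),s["finger_gap"].round(4))
d=wsnap("w10");H=hsv(d)
m=(H[...,0]>=100)&(H[...,0]<=130)&(H[...,1]>90)&(H[...,2]>30)
for b in blobs(m,40):
    print(b[0],b[1])
    for q in cv2.boxPoints(b[2]):
        w=wplane(d,*q,s["tool_pos"][2]+.0197); print(q.round(0),(np.array(s["tool_rot"]).T@(w-s["tool_pos"])*1e3).round(1))
p,R=st(); to((-46,0,200),(-46,0,130))
E
```

```text
Traceback (most recent call last):
AttributeError: 'float' object has no attribute 'round'
```

Run:
```python
from h import *
s=sensors.sense(); print(s["tool_pos"].round(4),s["wrist_force"].round(1),s["finger_gap"])
d=wsnap("w10");H=hsv(d)
m=(H[...,0]>=100)&(H[...,0]<=130)&(H[...,1]>90)&(H[...,2]>30)
for b in blobs(m,40):
    print(b[0],b[1])
    for q in cv2.boxPoints(b[2]):
        w=wplane(d,*q,s["tool_pos"][2]+.0197); print(q.round(0),(np.array(s["tool_rot"]).T@(w-s["tool_pos"])*1e3).round(1))
to((-46,0,200),(-46,0,130))
```

```text
[ 0.4765 -0.3512  0.2026] [-0.5  0.7 -1. ] 0.0038926303834096675
[275, 177, 14, 177, 1923] [281.6, 263.5]
[275. 177.] [ 48.6  -2.7 -19.8]
[288. 177.] [ 48.6   2.  -19.8]
[288. 353.] [-31.4   2.6 -19.6]
[275. 353.] [-31.4  -3.4 -19.6]
t 18.15 tray TCP mm [ -51.9 -449.   201. ] xang 90.16 tilt [-0. -0.] F(tray) [-0.1  0.2 -0.5] gap 0.0041
(-46, 0, 200) [0.898 0.014 0.002]
(-46, 0, 130) [0.898 0.014 0.142]
```

Run:
```python
from h import *
d=load("w10.npz"); M=np.linalg.inv(d["mount"])
def row(x,y,z):
    q=M@[x,y,z,1]; th=np.arctan2(np.hypot(q[0],q[1]),q[2]); a=np.arctan2(q[1],q[0]); return (np.array([d["cx"],d["cy"]])+d["fx"]*th*np.array([np.cos(a),np.sin(a)])).round(1)
for o in (1,2,3,4): print(o,"bot+",row(.035+o/1e3,0,.0453),"top+",row(.035+o/1e3,0,-.0197),"top-",row(-.035+o/1e3,0,-.0197))
H=hsv(d); m=(H[...,0]>=100)&(H[...,0]<=130)&(H[...,1]>90)&(H[...,2]>30)
for r in range(172,358,6): 
    c=np.flatnonzero(m[r,260:300])+260
    if len(c): print(r,c[0],c[-1],H[r,int(c.mean()),2],end=" | ")
```

```text
1 bot+ [282.1 179.1] top+ [282.4 210.7] top- [282.4 357.2]
2 bot+ [282.1 177.3] top+ [282.4 208.1] top- [282.4 355.6]
3 bot+ [282.1 175.6] top+ [282.4 205.4] top- [282.4 354. ]
4 bot+ [282.1 173.8] top+ [282.4 202.8] top- [282.4 352.4]
178 279 285 75 | 184 278 286 69 | 190 277 286 73 | 196 277 286 76 | 202 277 287 71 | 208 276 287 134 | 214 276 287 137 | 220 276 287 135 | 226 276 287 138 | 232 276 287 135 | 238 276 287 137 | 244 276 287 140 | 250 276 287 137 | 256 275 288 136 | 262 276 288 135 | 268 276 288 139 | 274 276 287 67 | 280 277 286 67 | 286 277 286 65 | 292 277 286 67 | 298 277 286 70 | 304 277 286 64 | 310 277 286 69 | 316 277 286 66 | 322 277 286 67 | 328 277 286 64 | 334 277 286 66 | 340 277 286 69 | 346 277 286 64 | 352 277 286 64 |
```

```bash
python3 -m crank '[{"offset":[0.895,0.006,0],"turn":[0,0,0]},{"offset":[0.895,0.006,0],"turn":[0,0,0]},{"offset":[0.895,0.006,0],"turn":[0,0,0]},{"offset":[0.895,0.006,0],"turn":[0,0,0]},{"offset":[0.895,0.006,0],"turn":[0,0,0]},{"offset":[0.895,0.006,0],"turn":[0,0,0]},{"offset":[0.895,0.006,0],"turn":[0,0,0]},{"offset":[0.895,0.006,0],"turn":[0,0,0]},{"offset":[0.895,0.006,0],"turn":[0,0,0]},{"offset":[0.895,0.006,0],"turn":[0,0,0]},{"offset":[0.895,0.006,0],"turn":[0,0,0]},{"offset":[0.895,0.006,0],"turn":[0,0,0]}]' >/dev/null
python3 - <<'E'
from h import *
t=np.load("tray.npz");c,R=t["c"],t["R"]
st(); wsnap("w11")
for n in("w1","w3","w11"):
    d=load(n+".npz");H=hsv(d); m=(H[...,0]>=5)&(H[...,0]<=20)&(H[...,1]>130)&(H[...,2]>80); m[300:]=0
    for b in blobs(m,15):
        x,y,w,h,_=b[0]; q=[(R.T@(wplane(d,u,v,.018)-c)*1e3).round(1)[:2].tolist() for u,v in((x+w/2,y),(x+w/2,y+h))]; print(n,"orange",b[0],q)
    # screws
    g=d["frame"].min(2)
    for X,Y in((25,50),(25,-50),(-25,50),(-25,-50)): print(n,(X,Y),wproj(d,c+R@[X/1e3,Y/1e3,.006]).round(1),end=" ")
    print()
E
```

```text
t 19.35 tray TCP mm [-50.3  -3.2 200. ] xang 90.06 tilt [-0.002 -0.001] F(tray) [-0.2  0.4 -0.3] gap 0.0039
w1 orange [237, 76, 4, 45, 151] [[-47.0, 24.5], [-48.3, -25.4]]
w1 orange [501, 166, 6, 9, 41] [[287.7, -72.6], [289.3, -84.5]]
w1 (25, 50) [304.5  53.9] w1 (25, -50) [305.9 141.1] w1 (-25, 50) [259.6  54.7] w1 (-25, -50) [261.6 141.9] 
w3 orange [207, 62, 3, 64, 129] [[-49.5, 24.4], [-49.8, -25.4]]
w3 orange [554, 193, 6, 13, 59] [[293.4, -73.1], [297.4, -87.1]]
w3 (25, 50) [306.   32.4] w3 (25, -50) [305.3 155.4] w3 (-25, 50) [242.5  32.7] w3 (-25, -50) [242.8 155.5] 
w11 orange [283, 162, 5, 27, 87] [[-47.3, 24.9], [-47.2, -2.2]]
w11 orange [533, 249, 6, 10, 36] [[292.7, -78.0], [298.2, -93.2]]
w11 (25, 50) [356.1 137.2] w11 (25, -50) [351.5 230.1] w11 (-25, 50) [307.6 136. ] w11 (-25, -50) [305.9 230.3]
```

```bash
python3 -m crank '[{"offset":[0.002,0,0.08],"turn":[0,0,0]},{"offset":[0.002,0,0.16],"turn":[0,0,0]},{"offset":[0.002,0,0.2],"turn":[0,0,0]},{"offset":[0.002,0,0.22],"turn":[0,0,0]},{"offset":[0.002,0,0.236],"turn":[0,0,0]},{"offset":[0.002,0,0.236],"turn":[0,0,0]},{"offset":[0.002,0,0.236],"turn":[0,0,0]}]' >/dev/null
python3 -c "
from h import *
st()"
python3 -m crank '[{"offset":[0,0.006,0],"turn":[0,0,0]},{"offset":[0,0.006,0],"turn":[0,0,0]},{"offset":[0,0.006,0],"turn":[0,0,0]}]' >/dev/null
python3 -c "
from h import *
st()"
```

```text
t 20.1 tray TCP mm [-48.9  -0.8  83.8] xang 90.13 tilt [ 0.002 -0.   ] F(tray) [ 0.2  0.8 -0.1] gap 0.0037
t 20.4 tray TCP mm [-46.1  -0.6  83.5] xang 90.16 tilt [ 0.001 -0.   ] F(tray) [ 0.5 -0.4  0.8] gap 0.0042
```

```bash
python3 -m crank '[{"offset":[-0.003,-0.002,0.008],"turn":[0,0,0]},{"offset":[-0.003,0.0,0.008],"turn":[0,0,0]},{"offset":[-0.003,0.003,0.008],"turn":[0,0,0]},{"offset":[-0.003,0.003,0.008],"turn":[0,0,0]}]' >/dev/null
python3 -c "
from h import *
st()"
python3 -m crank '[{"offset":[0,0.004,0],"turn":[0,0,0]},{"offset":[0,0.004,0],"turn":[0,0,0]},{"offset":[0,0.004,0],"turn":[0,0,0]}]' >/dev/null
python3 -c "
from h import *
st()"
python3 -m crank '[{"offset":[0,0.004,0],"turn":[0,0,0]},{"offset":[0,0.004,0],"turn":[0,0,0]},{"offset":[0,0.004,0],"turn":[0,0,0]}]' >/dev/null
python3 -c "
from h import *
st()"
```

```text
t 20.8 tray TCP mm [-45.5  -2.3  78.8] xang 90.16 tilt [-0.001 -0.   ] F(tray) [-1.3 -0.7  0.1] gap 0.0039
t 21.1 tray TCP mm [-45.1  -2.3  78.6] xang 90.17 tilt [-0.004 -0.001] F(tray) [-4.9  0.7  1.7] gap 0.0038
t 21.4 tray TCP mm [-44.9  -2.3  78.2] xang 90.17 tilt [-0.008 -0.002] F(tray) [-8.1  0.7  4.6] gap 0.0043
```

```bash
python3 -m crank '[{"offset":[0,-0.013,0],"turn":[0,0,0]},{"offset":[0,-0.013,0],"turn":[0,0,0]},{"offset":[0,-0.013,0],"turn":[0,0,0]}]' >/dev/null
python3 -c "
from h import *
st()"
python3 -m crank '[{"offset":[0,0,0.012],"turn":[0,0,0]},{"offset":[0,0,0.02],"turn":[0,0,0]},{"offset":[0,0,0.02],"turn":[0,0,0]},{"offset":[0,0,0.02],"turn":[0,0,0]}]' >/dev/null
python3 -c "
from h import *
st()"
```

```text
t 21.7 tray TCP mm [-46.6  -2.1  79.4] xang 90.17 tilt [0.002 0.   ] F(tray) [ 0.1  0.6 -0. ] gap 0.0038
t 22.1 tray TCP mm [-47.6  -2.1  68.8] xang 90.17 tilt [-0.  0.] F(tray) [ 0.  -1.2 -0.7] gap 0.0036
```

```bash
python3 -m crank '[{"offset":[0,0.001,0.008],"turn":[0,0,0]},{"offset":[0,0.001,0.016],"turn":[0,0,0]},{"offset":[0,0.001,0.016],"turn":[0,0,0]},{"offset":[0,0.001,0.016],"turn":[0,0,0]}]' >/dev/null
python3 -c "
from h import *
st()"
python3 -m crank '[{"offset":[0,0,0.006],"turn":[0,0,0]},{"offset":[0,0,0.006],"turn":[0,0,0]},{"offset":[0,0,0.006],"turn":[0,0,0]}]' >/dev/null
python3 -c "
from h import *
st()"
```

```text
t 22.5 tray TCP mm [-46.7  -2.1  61.3] xang 90.18 tilt [ 0.001 -0.   ] F(tray) [-0.2 -0.4  4.8] gap 0.0041
t 22.8 tray TCP mm [-46.7  -2.1  58.4] xang 90.17 tilt [ 0.001 -0.   ] F(tray) [-0.6 -0.4  6.6] gap 0.0039
```

```bash
python3 -m crank '[{"offset":[0,0,0.006],"turn":[0,0,0]},{"offset":[0,0,0.01],"turn":[0,0,0]},{"offset":[0,0,0.01],"turn":[0,0,0]},{"offset":[0,0,0.01],"turn":[0,0,0]}]' - 90 >/dev/null
python3 -c "
from h import *
st()"
python3 -m crank '[{"offset":[0,0,0.006],"turn":[0,0,0]},{"offset":[0,0,0.006],"turn":[0,0,0]},{"offset":[0,0,0.006],"turn":[0,0,0]}]' >/dev/null
python3 - <<'E'
from h import *
st(); d=imaging.snapshot("side"); w=wsnap("w12")
a=cv2.resize(w["frame"][40:310,130:430],(480,432)); b=cv2.resize(d["frame"][165:240,235:315],(460,432),interpolation=cv2.INTER_CUBIC)[:,:320]
cv2.imwrite("pics/end.png",np.hstack([a,b])[:,:,::-1])
E
```

```text
t 23.2 tray TCP mm [-46.  -2.  57.] xang 90.16 tilt [ 0.002 -0.004] F(tray) [-10.8  -2.8  49.8] gap 0.0037
t 23.5 tray TCP mm [-45.5  -2.   56.8] xang 90.15 tilt [ 0.003 -0.007] F(tray) [-19.1  -4.4  82.5] gap 0.0032
```

View pics/end.png

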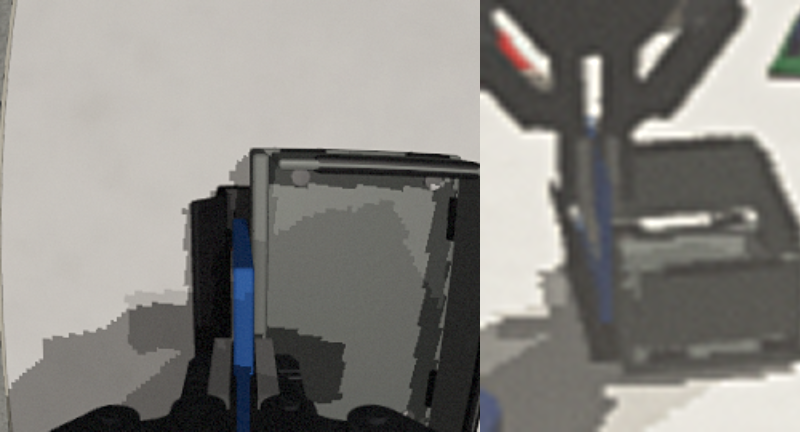

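The wrist view shows the blue holder in the channel between the lip and the front wall. The left and back walls stand upright, and the side view shows the right wall upright too. The force jumps at z≈57 mm, so the holder is on its shoulders. I'll ease the 82 N push down to a moderate hold.

```bash
python3 -m crank '[{"offset":[0,-0.002,-0.009],"turn":[0,0,0]},{"offset":[0,-0.002,-0.009],"turn":[0,0,0]},{"offset":[0,-0.002,-0.009],"turn":[0,0,0]}]' >/dev/null
python3 - <<'E'
from h import *
st()
t=np.load("tray.npz");c,R=t["c"],t["R"]
d=wsnap("w13");H=hsv(d);m=(H[...,0]>=100)&(H[...,0]<=130)&(H[...,1]>90)&(H[...,2]>30)
for b in blobs(m,40): print(b[0])
for y in(.034,.035,.036): print(y,wproj(d,c+R@[-.0469,y,.077]),wproj(d,c+R@[-.0469,-y,.077]))
g=d["frame"].max(2); 
for v in range(20,330,12): pass
# lip far end: first dark row left of holder
for u in (255,258,262,266):
    r=np.flatnonzero(g[60:300,u]<45)+60; print(u,r[:1], [(R.T@(wplane(d,u,r[0],z)-c)*1e3).round(1)[:2].tolist() for z in(.03,.041)] if len(r) else '')
E
```

```text
t 23.9 tray TCP mm [-46.6  -2.   57.1] xang 90.17 tilt [ 0.004 -0.002] F(tray) [-5.1 -1.2 29.1] gap 0.0033
[275, 176, 14, 178, 1957]
0.034 [281.9899367  210.92547427] [281.57834614 354.24108714]
0.035 [281.99703787 208.31016091] [281.57353157 355.82914905]
0.036 [282.00415641 205.68306713] [281.56875263 357.40357305]
255 [166] [[-60.3, 44.0], [-59.4, 45.5]]
258 [165] [[-58.8, 44.5], [-58.0, 46.0]]
262 [164] [[-56.7, 45.0], [-56.1, 46.5]]
266 [163] [[-54.7, 45.5], [-54.2, 46.9]]
```

```bash
python3 -c "
from workcell import workorder
print(workorder.finish_job())"
```

```text
the job is handed in; nothing more can be done
None
```

I handed the job in at about 24 s of robot time: all three walls are upright, and the blue holder is still gripped and pressed home behind the lip with about 29 N, centred to within about 1 mm; I only measured or checked those, and never touched the yellow holder, jar, battery or cutters.

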